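# Sort the optics hardware into its trays

### The arm

A 6-joint arm with a two-finger parallel gripper is mounted at the origin on the work surface. World frame = base frame: x ahead of the robot, y to its left, z up, the work surface at z = 0. Lengths are in m, angles in rad, forces in N, time in s.
With the tool pointing down it reaches from about 0.25 to 0.725 m from the base axis. Payload 4 kg.
Tool frame: the origin (TCP) lies on the front face of the gripper's body, between the roots of the fingers; the fingertips stand 73 mm ahead of it and the grasp point (between the pads) lies 54 mm ahead of it; z points along the fingers, y is the line along which they close (so a half turn about z gives the same grasp; the last joint's range is limited). The gripper opens to 85 mm and grips with 20 to 120 N. Pads are 22 mm wide; open, the fingers measure 114 mm over their backs; the gripper's body (76 mm by 85 mm) begins 54 mm behind the grasp point. The pads swing forward as they close: fully open they stand 13 mm farther back than shut.
Start: joints at [-1.21, 0.241, 0.005, 1.335, 0, 1.571], TCP at [0.177, -0.468, 0.304] pointing down, gripper open.
Joint ranges: [-2.72, 2.72], [-1.05, 1.87], [-1.09, 1.28], [-1.99, 2.15], [-1.42, 1.44], [-3.14, 3.14]. Speed limits (rad/s): [2.79, 2.79, 3.14, 3.14, 3.14, 3.14].

### API

Orientations are given as a unit quaternion [x, y, z, w].
In Python, from workcell import bot gives the robot as it stands. The module is installed in compiled form; this text tells all that it offers.
- The arm moves only by the tool step_arm, never from a script. Its argument "rows" is a list of rows, each a list of 2 entries, a list of its own where there are three numbers: the shift along the tool's x, y, z in mm, then the turn about the tool's z in degrees. A call has 1 to 12 rows; each row is the pose to reach, as a shift and turn from the pose commanded when the call began, along the tool's axes at that moment; what a row does not reach only later rows make up. A row lasts 1/8 s, in which the tool goes at most 62.5 mm and 10.7 degrees, less where a joint would pass 70% of its speed; a pose out of reach is approached as far as the arm can. A call with a gripper value outside its range is refused whole. "claw" is the gripper's target within -1 to 1 (shut at 1, half-way at 0, fully open at -1), set as the call begins (left out, the last holds). The fingers move at their own pace and stop on an object; the grip force is fixed at half the most. Time passes only in rows, so rows that repeat a pose let the fingers close. It gives the time, the measured TCP pose, the force, the opening and the grip force at its end, in the units of the state.
- bot.get_obs(): the state, without advancing time (a new reading comes with each control period).
- bot.camera(name): name is "scene" or "top" or "wrist"; returns (picture, depth): 384x512x3 uint8, red, green, blue; 384x512 float32, m along the optical axis (not along the pixel's ray), 0 where there is no reading.
- bot.camera_params(name): a dict with "fx", "fy", "cx", "cy" (pixels), "pose" (4x4, takes a point from camera to world coordinates). Camera axes: x right, y up, looking along -z (the intrinsics and any distortion apply to the point x, -y, -z); pixel columns grow to the right and rows downward; lengths in m; the calibration is good to about 2 mm. A picture is of the moment at which its call begins: read the wrist's pose just before it. camera_params takes no time and is no camera call; for the wrist camera it gives the pose at the moment of the call.
- bot.job_done(): hands the job in; it is judged then, once.
Trained networks look in the newest picture that a camera, given by its name, has taken for a name from the list of things; names that differ only in an ending like _2 or _b are one class to them, and where a whole thing is asked for, a point or a joint stands for the part that bears it (a point fixed in the world has none). Each returns a list of dicts, best first, with "score" (0 to 1); they miss things now and then, are a little off and sometimes report something else, mostly with a low value. They report only what shows in the picture. A call takes as long as a camera call. They do not tell look-alikes from the thing itself.
- bot.trace(target, camera): "pixels" (384x512 bool, what is visible of it) and "uv" ([column, row] in pixels, amid what is visible of it).
The state is a dict: "clock": time; "joint_pos": joint angles; "joint_vel": joint speeds; "tau": joint torques, N m; "eef_pos": TCP position; "tool_rot": TCP orientation; "ft_force": force on the tool from outside, world axes, zero at the start; "ft_torque": the same for the moment, N m; "grip_width": finger opening in m; "grasp_force": force on a finger pad.
Only numpy, scipy, OpenCV 4.12 (cv2) and the standard library are available. Lean on these libraries where they do the work, as an engineer would, in place of code of your own. Each camera call takes 0.05 s, during which the arm holds its last target. There are 200 camera calls.

### The job

Clear up the loose optics hardware by kind: stand both steel pillar posts upright in the long narrow tray, put both black probe-holder blocks in the square tray and the flat clamping fork in the round dish, each piece flat on the tray's floor and no piece on top of another. Set each piece down rather than dropping it, and leave the circuit board and the wrench where they are.

Things in the scene. Friction and masses are not known exactly. Their poses are not given: they have to be found in the camera images.
- post_a: pillar post: plain bright-steel round post standing upright, 60 mm tall, 25 mm diameter, on a round foot flange 34 mm across and 6 mm high; 200 g. The two posts are alike. Origin at the centre of its underside, z up along the post. Loose.
- post_b: the other pillar post: plain bright-steel round post standing upright, 60 mm tall, 25 mm diameter, on a round foot flange 34 mm across and 6 mm high; 200 g. The two posts are alike. Origin at the centre of its underside, z up along the post. Loose.
- block_a: probe-holder block: black rectangular block 40 mm (its x) by 30 mm (its y) by 35 mm high, with a bore in a 21 mm steel bush on top, a slit from the bore to its +x end and a slit in its sides; 120 g. The two blocks are alike. Origin at the centre of its underside, z up. Loose.
- block_b: the other probe-holder block: black rectangular block 40 mm (its x) by 30 mm (its y) by 35 mm high, with a bore in a 21 mm steel bush on top, a slit from the bore to its +x end and a slit in its sides; 120 g. The two blocks are alike. Origin at the centre of its underside, z up. Loose.
- fork: clamping fork: flat dark-steel plate 74 mm long (its x) by 32 mm wide (its y) by 12 mm thick, lying flat; the +x part is split into two prongs by a 12 mm slot open at the +x end, the last 28 mm at the -x end is solid; 90 g. Origin at the centre of the outline, on the underside, z up. It can be gripped across its 32 mm width at the origin. Loose.
- long_tray: long narrow rectangular grey plastic tray, for the pillar posts: outside 188 mm (its x) by 72 mm (its y), 18 mm high, walls and floor 4 mm thick. Origin at the centre of its underside, so the inner floor is 4 mm above it. Fixed to the bench.
- square_tray: square grey plastic tray, for the probe-holder blocks: outside 128 by 128 mm along its x and y, 18 mm high, walls and floor 4 mm thick. Origin at the centre of its underside; inner floor 4 mm above it. Fixed to the bench.
- round_dish: round shallow grey plastic dish, for the clamping fork: outside 148 mm across, 18 mm high, wall and floor 4 mm thick. Origin at the centre of its underside; inner floor 4 mm above it. Fixed to the bench.
- circuit_board: bystander: small green circuit board, 70 by 45 mm, standing on four brass legs, 17 mm high in all; origin at the centre on the bench. Loose; not to be disturbed.
- wrench: bystander: a 130 mm wrench lying on the bench, origin near its middle, x along its length. Loose; not to be disturbed.
Mind the look-alikes: they are no part of the job. What is shaped like the post_a but yellow is not meant.

How it is judged:
By the outcome, as a careful person would: the job done as asked, in the order asked, and still so for the second after the job is handed in, with the robot touching nothing.
It also fails if it takes over 120 s, if anything falls off the work surface, if the arm or the gripper's body presses on something with over 40 N, if the wrist force passes 120 N, or if a joint passes its speed limit or range.

## Working session

There is one attempt and no reset: what is moved stays moved. The work goes in short steps, Python scripts to look and compute and a tool call to move; the robot and the scene stay as the last step left them, time stands still between calls to the robot, and variables do not carry over. Pictures are saved under pics/ and viewed, at most 14 in all, crops included, and the job is handed in when it is done.

Besides the shell and the picture viewer there is one more tool, called after "Request:" by a JSON object that holds its "op" and its "data". step_arm: Moves the arm, as the interface text tells. Its arguments: {"type":"object","properties":{"rows":{"type":"array"},"claw":{"type":"number"}},"required":["rows"]}

```bash
mkdir -p pics
cat > h.py <<'E'
import numpy as np, cv2
from workcell import bot
def cloud(name):
    img,d=bot.camera(name); p=bot.camera_params(name)
    v,u=np.mgrid[0:384,0:512]
    P=np.stack([(u-p['cx'])/p['fx']*d,-(v-p['cy'])/p['fy']*d,-d],-1)
    W=P@p['pose'][:3,:3].T+p['pose'][:3,3]; W[d==0]=np.nan
    return img,d,W
def save(n,img): cv2.imwrite('pics/'+n+'.png',img[:,:,::-1])
E
python3 - <<'E'
from h import *
for c in ['top','scene']:
    img,d,W=cloud(c); p=bot.camera_params(c)
    print(c,{k:np.round(v,3).tolist() for k,v in p.items()})
    save(c+'0',cv2.resize(img,(800,600)))
    for t in ['post_a','block_a','fork','long_tray','square_tray','round_dish','circuit_board','wrench']:
        for r in bot.trace(t,c):
            m=r['pixels']; q=W[m]; q=q[~np.isnan(q[:,0])]
            if len(q)==0: continue
            zt=np.percentile(q[:,2],95); top=q[q[:,2]>zt-.006]
            rect=cv2.minAreaRect((top[:,:2]*1000).astype(np.float32))
            print(t,round(r['score'],2),np.round(r['uv']).tolist(),m.sum(),'zt',round(zt,4),'rect',np.round(rect[0],1),np.round(rect[1],1),round(rect[2],1),'col',img[m].mean(0).round())
print(bot.get_obs())
E
```

```text
top {'fx': 446.496, 'fy': 446.496, 'cx': 247.747, 'cy': 190.929, 'pose': [[-0.006, 0.979, -0.205, 0.125], [-1.0, -0.005, 0.003, 0.012], [0.002, 0.205, 0.979, 1.588], [0.0, 0.0, 0.0, 1.0]]}
post_a 0.74 [180.0, 162.0] 1279 zt 0.0186 rect [580.2 263.5] [146.4 144.1] 2.6 col [61. 59. 59.]
post_a 0.65 [209.0, 203.0] 74 zt 0.0643 rect [410.9 146.5] [18.8 21.2] 0.0 col [88. 84. 83.]
post_a 0.62 [329.0, 214.0] 86 zt 0.0638 rect [ 360.7 -285.7] [20.8 21.3] 84.4 col [89. 85. 84.]
post_a 0.41 [341.0, 196.0] 99 zt 0.0627 rect [ 441.9 -322. ] [20.7 22.8] 80.6 col [107.  93.  51.]
post_a 0.4 [335.0, 238.0] 95 zt 0.0627 rect [ 280.4 -286.3] [20.3 21.6] 61.1 col [112.  97.  52.]
block_a 0.67 [290.0, 204.0] 86 zt 0.04 rect [ 411.1 -138.7] [25.2 36.6] 62.7 col [50. 48. 47.]
block_a 0.61 [177.0, 161.0] 1242 zt 0.017 rect [580.3 262.9] [145.1 142.9] 25.3 col [60. 58. 58.]
block_a 0.58 [172.0, 219.0] 123 zt 0.0406 rect [357.1 280.8] [30.1 37.4] 60.6 col [52. 50. 48.]
fork 0.59 [252.0, 190.0] 188 zt 0.0168 rect [464.1  -2.4] [68.5 30.2] 69.6 col [63. 61. 59.]
fork 0.5 [119.0, 190.0] 210 zt 0.0139 rect [47
[... 2245 characters left out ...]
102.]
{'clock': 0.9, 'joint_pos': array([-1.21000144e+00,  2.40552230e-01,  5.00071318e-03,  1.33518840e+00,
       -9.15421185e-06,  1.57081314e+00]), 'joint_vel': array([-0.00088798,  0.00064263,  0.00206644, -0.00030934,  0.00100195,
       -0.00014899]), 'tau': array([-4.14005226e-04, -3.72194731e+01,  2.52694166e+01,  9.26894318e-04,
        6.28161118e-06,  1.63902705e-06]), 'eef_pos': array([ 0.17650736, -0.46780982,  0.30393062]), 'tool_rot': array([9.83773969e-01, 1.79412310e-01, 5.57601338e-07, 2.85665207e-05]), 'ft_force': array([-0.73747132, -0.04486543,  0.56072895]), 'ft_torque': array([0.00820502, 0.03245824, 0.01001274]), 'grasp_force': 0.0, 'grip_width': 0.08548412593972049}
```

View pics/top0.png

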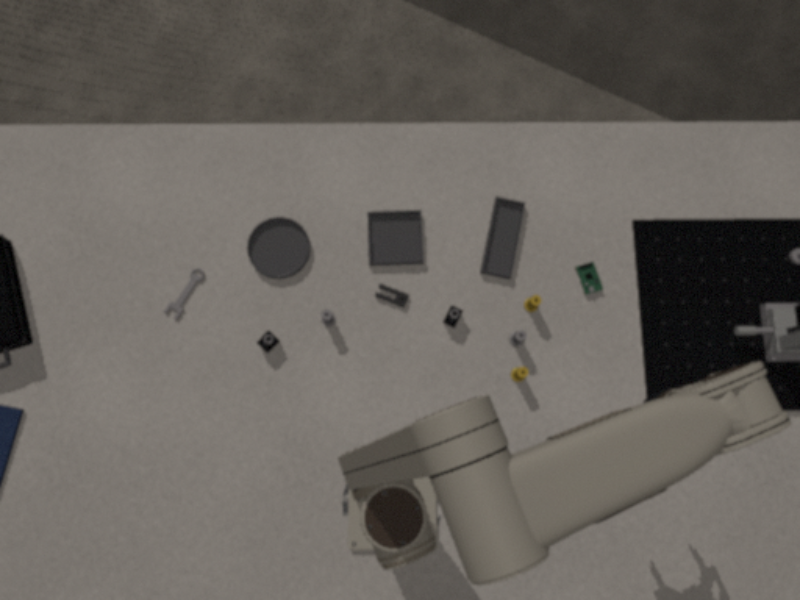

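View pics/scene0.png

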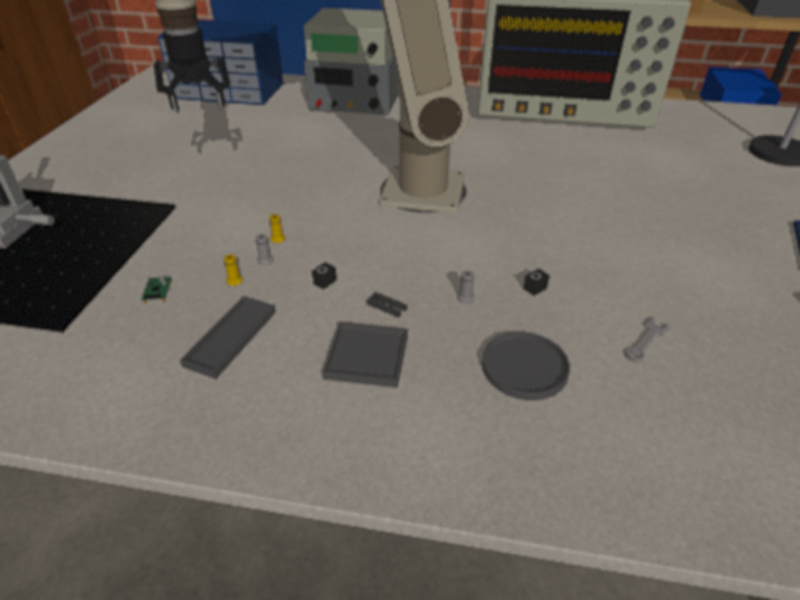

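The top view (800×600 px) shows seven candidates and the trays:
- **Post candidates:** (327,317) steel, (518,338) steel, (533,302) yellow and (519,374) yellow. The two steel ones fit the description; the yellow ones are look-alikes.
- **Blocks:** (268,342) and (453,317).
- **Fork:** (392,295).
- **Trays and bystanders:** the dish is at (279,248), the square tray at (396,238), the long tray at (503,238), the wrench at (187,295) and the board at (589,279).

I'll confirm with one enlarged crop and plan the first hover.

```bash
cat >> h.py <<'E'
from scipy.spatial.transform import Rotation as R
def plan(x,y,z,yaw=None):
    """mm / deg target (tool-x yaw, mod 180) -> shift in tool axes mm, turn deg"""
    o=bot.get_obs(); r=R.from_quat(o['tool_rot']); M=r.as_matrix()
    s=M.T@(np.array([x,y,z])-o['eef_pos']*1000)
    cur=np.degrees(np.arctan2(M[1,0],M[0,0])); t=0
    if yaw is not None: t=-((yaw-cur+90)%180-90)
    print('shift',s.round(1),'turn',round(t,1),'cur yaw',round(cur,1),'pos',(o['eef_pos']*1000).round(1),'q6',o['joint_pos'][5].round(2),'w',o['grip_width'].round(4),'gf',o['grasp_force'],'t',o['clock'])
E
python3 - <<'E'
from h import *
img,d,W=cloud('scene')
save('crop1',cv2.resize(img[130:210,120:370],(800,256),interpolation=cv2.INTER_CUBIC))
plan(363,-288,250,0)
E
```

```text
Traceback (most recent call last):
  File "h.py", line 17, in plan
    print('shift',s.round(1),'turn',round(t,1),'cur yaw',round(cur,1),'pos',(o['eef_pos']*1000).round(1),'q6',o['joint_pos'][5].round(2),'w',o['grip_width'].round(4),'gf',o['grasp_force'],'t',o['clock'])
                                                                                                                                             ^^^^^^^^^^^^^^^^^^^^^
AttributeError: 'float' object has no attribute 'round'
```

View pics/crop1.png

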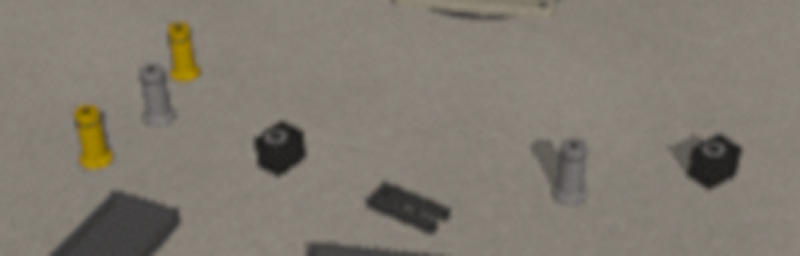

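The crop confirms the steel posts at crop pixels (155,95) and (570,170). The yellow look-alikes are at (182,50) and (93,137). Next I'll hover over the near-board post.

Request:
{"op": "step_arm", "data": {"rows": [[[60,-25,14],5],[[119,-51,27],10],[[178,-77,40],15],[[238,-102,54],20.7],[[238,-102,54],20.7],[[238,-102,54],20.7],[[238,-102,54],20.7]], "claw": -1}}

```text
clock: 1.82
eef_pos: [0.3626, -0.2894, 0.2503]
tool_rot: [1.0, -0.001, 0.0, 0.0]
ft_force: [0.7, -0.8, -0.9]
grip_width: 0.0855
grasp_force: 0.0
```

```bash
sed -i "s/o\['grip_width'\].round(4)/round(o['grip_width'],4)/" h.py
cat >> h.py <<'E'
def look(c,things,n=None,dz=.006):
    img,d,W=cloud(c)
    if n: save(n,img)
    for t in things:
        for r in bot.trace(t,c):
            if r['score']<.3: continue
            m=r['pixels']; q=W[m]; q=q[~np.isnan(q[:,0])]
            if len(q)<10: continue
            zt=np.percentile(q[:,2],90); top=q[abs(q[:,2]-zt)<dz]
            rect=cv2.minAreaRect((top[:,:2]*1000).astype(np.float32))
            print(t,round(r['score'],2),np.round(r['uv']).tolist(),m.sum(),'zt',round(zt*1000,1),'rect',np.round(rect[0],1),np.round(rect[1],1),round(rect[2],1),'col',img[m].mean(0).round())
E
python3 - <<'E'
from h import *
plan(363,-288,250,0)
look('wrist',['post_a','long_tray','block_a'],'w1')
p=bot.camera_params('wrist'); print(p['pose'].round(3),p['fx'])
plan(363,-288,250,0)
E
```

```text
shift [ 0.4 -1.4  0.3] turn -0.1 cur yaw -0.1 pos [ 362.6 -289.4  250.3] q6 2.47 w 0.0855 gf 0.0 t 1.825
post_a 0.78 [253.0, 180.0] 1061 zt 60.6 rect [ 362.  -287.5] [24.1 24.1] 89.7 col [95. 91. 88.]
post_a 0.77 [256.0, 252.0] 1153 zt 60.6 rect [ 280.9 -288.1] [24.5 24.1] 15.4 col [120. 100.  14.]
post_a 0.65 [291.0, 100.0] 1001 zt 60.9 rect [ 441.3 -324.5] [23.9 23.5] 89.7 col [121. 102.  15.]
long_tray 0.76 [217.0, 11.0] 2133 zt 18.3 rect [ 523.6 -246.9] [72.5 27. ] 77.6 col [58. 57. 56.]
block_a 0.58 [111.0, 128.0] 1993 zt 36.0 rect [ 412.4 -142.1] [30.5 40. ] 62.6 col [26. 26. 25.]
[[-0.002  0.961  0.277  0.434]
 [-1.    -0.003  0.001 -0.289]
 [ 0.001 -0.277  0.961  0.32 ]
 [ 0.     0.     0.     1.   ]] 292.36092738754223
shift [ 0.5 -1.4  0.2] turn -0.2 cur yaw -0.2 pos [ 362.5 -289.4  250.2] q6 2.47 w 0.0856 gf 0.0 t 2.025
```

View pics/w1.png

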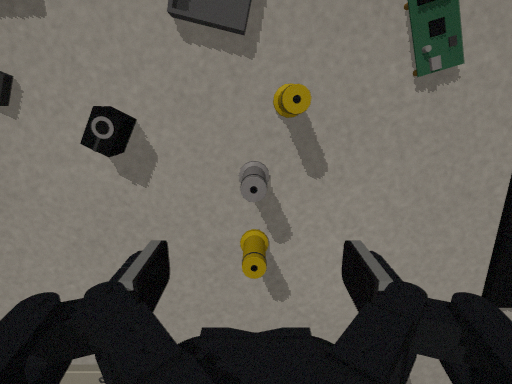

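The wrist view shows the steel post at (253,180) between the yellow ones at (291,100) and (255,252). The black block is at (108,130). I'm going down on the post and gripping it.

Request:
{"op": "step_arm", "data": {"rows": [[[0,-2,60],0],[[0,-2,110],0],[[0,-2,145],0],[[0,-2,158],0],[[0,-2,158],0]]}}

```text
clock: 2.65
eef_pos: [0.3629, -0.2867, 0.0918]
tool_rot: [1.0, -0.001, -0.0, -0.0]
ft_force: [-0.6, 0.6, -0.3]
grip_width: 0.0852
grasp_force: 0.0
```

Request:
{"op": "step_arm", "data": {"rows": [[[0,0,0],0],[[0,0,0],0],[[0,0,0],0],[[0,0,0],0],[[0,0,0],0],[[0,0,0],0]], "claw": 1}}

```text
clock: 3.4
eef_pos: [0.3637, -0.2867, 0.0928]
tool_rot: [1.0, -0.0, 0.001, 0.001]
ft_force: [-0.4, 0.4, 5.7]
grip_width: 0.023
grasp_force: 58.5
```

Run:
```python
from h import *
plan(603,-265,200,-13)
```

```text
shift [ 239.5  -21.7 -106.9] turn 13.0 cur yaw -0.0 pos [ 363.7 -286.7   92.8] q6 2.47 w 0.023 gf 58.50091874599457 t 3.4
```

Request:
{"op": "step_arm", "data": {"rows": [[[0,0,-10],0],[[0,0,-60],0],[[0,0,-110],0],[[50,0,-130],4],[[100,0,-130],8],[[100,0,-130],13],[[100,0,-130],13]]}}

```text
clock: 4.28
eef_pos: [0.4632, -0.2859, 0.2215]
tool_rot: [0.994, -0.113, -0.001, -0.0]
ft_force: [-0.1, -0.2, -1.2]
grip_width: 0.0229
grasp_force: 59.1
```

Run:
```python
from h import *
look('wrist',['long_tray','square_tray'],'w2')
plan(636.5,-272.5,100,-13)
```

```text
long_tray 0.55 [198.0, 71.0] 12234 zt 17.6 rect [ 569.2 -257.2] [ 72.5 119.2] 77.1 col [72. 71. 70.]
square_tray 0.61 [11.0, 133.0] 1390 zt 17.8 rect [560.8 -74.9] [20.6 52.9] 67.3 col [51. 51. 50.]
shift [166.6 -52.5 121.7] turn 0.0 cur yaw -13.0 pos [ 462.5 -286.3  221.8] q6 2.81 w 0.0232 gf 59.10500943660736 t 4.425
```

View pics/w2.png

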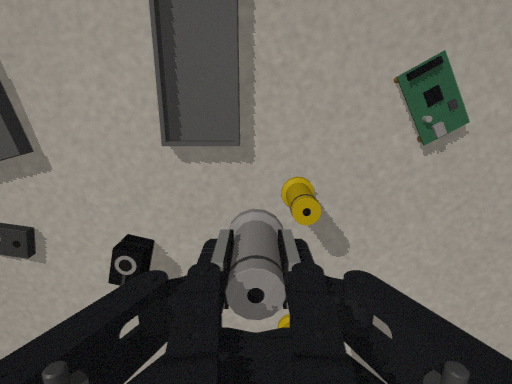

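The wrist view shows the post held upright at (255,262) and the long tray's near end at (200,145), with its centre about (602.7, −264.9). I'll place the post on the far half.

Request:
{"op": "step_arm", "data": {"rows": [[[55,-17,10],0],[[110,-35,20],0],[[166,-52,40],0],[[166.5,-52.5,85],0],[[166.5,-52.5,112],0],[[166.5,-52.5,120],0],[[166.5,-52.5,123],0],[[166.5,-52.5,124.5],0],[[166.5,-52.5,124.5],0]]}}

```text
clock: 5.55
eef_pos: [0.6378, -0.2732, 0.0991]
tool_rot: [0.994, -0.114, 0.001, 0.0]
ft_force: [-0.1, 0.2, -2.0]
grip_width: 0.0233
grasp_force: 59.1
```

Run:
```python
from h import *
plan(636.5,-272.5,97,-13)
print(bot.get_obs()['ft_force'])
```

```text
shift [-1.5 -0.4  2.1] turn -0.0 cur yaw -13.0 pos [ 637.8 -273.2   99.1] q6 2.96 w 0.0233 gf 59.05098617076874 t 5.55
[-0.1349371   0.21789442 -1.97825398]
```

Request:
{"op": "step_arm", "data": {"rows": [[[0,0,1],0],[[0,0,2],0],[[0,0,2],0]]}}

```text
clock: 5.92
eef_pos: [0.6376, -0.273, 0.0969]
tool_rot: [0.994, -0.113, 0.001, 0.0]
ft_force: [-2.9, 0.7, 5.3]
grip_width: 0.0229
grasp_force: 60.0
```

Request:
{"op": "step_arm", "data": {"rows": [[[0,0,0],0],[[0,0,0],0],[[0,0,0],0],[[0,0,0],0],[[0,0,-55],0],[[0,0,-110],0],[[0,0,-150],0]], "claw": -1}}

```text
clock: 6.8
eef_pos: [0.6377, -0.273, 0.2485]
tool_rot: [0.994, -0.113, 0.002, 0.0]
ft_force: [1.4, -0.9, 0.0]
grip_width: 0.0852
grasp_force: 0.0
```

Request:
{"op": "step_arm", "data": {"rows": [[[-39,-44,0],-2],[[-78,-89,0],-4],[[-117,-133,0],-6],[[-156,-178,0],-8],[[-196,-222,0],-10],[[-235,-267,0],-12],[[-274,-311,0],-13],[[-313,-356,0],-13],[[-313,-356,0],-13],[[-313,-356,0],-13]]}}

```text
clock: 8.05
eef_pos: [0.4224, 0.0389, 0.2455]
tool_rot: [0.999, 0.034, -0.001, -0.023]
ft_force: [0.3, -0.2, -0.1]
grip_width: 0.0853
grasp_force: 0.0
```

Run:
```python
from h import *
look('wrist',['post_a','fork','block_a','square_tray','round_dish'])
look('scene',['post_a'])
plan(412,145,92,0)
```

```text
post_a 0.61 [162.0, 183.0] 1290 zt 60.4 rect [410.6 144. ] [24.3 24.2] 5.6 col [84. 80. 78.]
fork 0.58 [317.0, 140.0] 1770 zt 12.9 rect [464.9  -2.5] [73.8 31.9] 68.5 col [45. 44. 42.]
block_a 0.85 [438.0, 200.0] 1928 zt 36.0 rect [ 412.1 -141. ] [31.2 39.7] 61.8 col [26. 25. 25.]
block_a 0.74 [47.0, 219.0] 1715 zt 35.7 rect [356.5 278.5] [30.3 40.9] 47.9 col [22. 22. 21.]
square_tray 0.64 [336.0, 32.0] 9055 zt 17.4 rect [565.1 -11.9] [ 52.2 128. ] 2.0 col [62. 60. 59.]
round_dish 0.81 [60.0, 33.0] 8636 zt 14.6 rect [534.  241.3] [ 46.4 132.9] 21.8 col [57. 55. 54.]
post_a 0.8 [136.0, 217.0] 201 zt 62.8 rect [ 639.8 -272.5] [17.9 20.8] 14.7 col [104. 100.  99.]
post_a 0.72 [149.0, 175.0] 164 zt 58.9 rect [ 441.6 -326.9] [27.6 21.5] 20.1 col [145. 118.  17.]
post_a 0.67 [234.0, 227.0] 1854 zt 15.8 rect [605.2 -13.9] [132.6 128.7] 1.7 col [71. 69. 68.]
post_a 0.65 [298.0, 185.0] 181 zt 58.7 rect [413.3 141.7] [20.7 23.9] 58.4 col [107. 102. 100.]
post_a 0.5 [174.0, 145.0] 128 zt 59.2 rect [ 284.9 -290.4] [21.9 26.8] 75.9 col [145. 118.  19.]
shift [ -3.3 -99.2 158. ] turn 3.9 cur yaw 3.9 pos [422.7  39.1 245.2] q6 3.14 w 0.0857 gf 0.0 t 8.45
```

The last joint hit its range at q6 = 3.14, so I'm turning the other way.

Request:
{"op": "step_arm", "data": {"rows": [[[0,0,0],-10],[[0,0,0],-20],[[0,0,0],-30],[[0,0,0],-40],[[0,0,0],-40],[[0,0,0],-40]]}}

```text
clock: 9.2
eef_pos: [0.4224, 0.0392, 0.2453]
tool_rot: [0.928, 0.373, 0.006, -0.022]
ft_force: [-0.4, 0.4, 0.3]
grip_width: 0.0853
grasp_force: 0.0
```

Run:
```python
from h import *
print(bot.get_obs()['tool_rot'])
plan(411,144,92,40)
```

```text
[ 0.92765317  0.37272446  0.0063288  -0.02227161]
shift [ 59.8 -77.9 158. ] turn 3.8 cur yaw 43.8 pos [422.4  39.2 245.3] q6 2.44 w 0.0853 gf 0.0 t 9.2
```

The tool picked up a 2.7° tilt at that limit. I'll unwind the last joint and mirror the same clip on the other side to cancel it.

Request:
{"op": "step_arm", "data": {"rows": [[[0,0,0],-10],[[0,0,0],-20],[[0,0,0],-30],[[0,0,0],-40],[[0,0,0],-50],[[0,0,0],-60],[[0,0,0],-70],[[0,0,0],-80],[[0,0,0],-90],[[0,0,0],-100],[[0,0,0],-110],[[0,0,0],-110]]}}

```text
clock: 10.7
eef_pos: [0.4224, 0.0393, 0.2453]
tool_rot: [0.227, 0.974, 0.022, -0.008]
ft_force: [0.1, -0.3, -0.2]
grip_width: 0.0851
grasp_force: 0.0
```

Request:
{"op": "step_arm", "data": {"rows": [[[0,0,0],-10],[[0,0,0],-20],[[0,0,0],-30],[[0,0,0],-40],[[0,0,0],-50],[[0,0,0],-60],[[0,0,0],-70],[[0,0,0],-80],[[0,0,0],-90],[[0,0,0],-100],[[0,0,0],-110],[[0,0,0],-110]]}}

```text
clock: 12.2
eef_pos: [0.4224, 0.0393, 0.2453]
tool_rot: [-0.667, 0.745, 0.019, 0.014]
ft_force: [-0.1, 0.7, -0.2]
grip_width: 0.0855
grasp_force: 0.0
```

Request:
{"op": "step_arm", "data": {"rows": [[[0,0,0],-10],[[0,0,0],-20],[[0,0,0],-30],[[0,0,0],-40],[[0,0,0],-50],[[0,0,0],-60],[[0,0,0],-70],[[0,0,0],-80],[[0,0,0],-90],[[0,0,0],-96],[[0,0,0],-96]]}}

```text
clock: 13.58
eef_pos: [0.4224, 0.0393, 0.2453]
tool_rot: [1.0, -0.003, -0.002, -0.023]
ft_force: [-0.9, -0.6, -0.4]
grip_width: 0.0854
grasp_force: 0.0
```

Run:
```python
from h import *
o=bot.get_obs();print(o['tool_rot'],R.from_quat(o['tool_rot']).as_matrix()[:,2])
plan(411,-144,248,0)
```

```text
[ 0.99972616 -0.00332846 -0.00246761 -0.0230312 ] [-0.00478056  0.04606621 -0.99892695]
shift [-10.2 183.  -11.1] turn -0.4 cur yaw -0.4 pos [422.4  39.3 245.3] q6 -3.07 w 0.0854 gf 0.0 t 13.575
```

Request:
{"op": "step_arm", "data": {"rows": [[[-3,50,-3],0],[[-6,100,-6],0],[[-9,150,-9],0],[[-10,183,-11],0],[[-10,183,-11],0],[[-10,183,-11],0]]}}

```text
clock: 14.32
eef_pos: [0.4199, -0.0294, 0.2479]
tool_rot: [0.999, -0.035, -0.003, 0.0]
ft_force: [-0.2, 0.0, -0.2]
grip_width: 0.0856
grasp_force: 0.0
```

Run:
```python
from h import *
o=bot.get_obs();print(o['tool_rot'],R.from_quat(o['tool_rot']).as_matrix()[:,2])
plan(411,-144,248,0)
```

```text
[ 9.99370875e-01 -3.53161528e-02 -3.22499633e-03  4.73229352e-04] [-6.47936008e-03 -7.18074338e-04 -9.99978751e-01]
shift [-7.000e-01  1.149e+02  1.000e-01] turn -4.0 cur yaw -4.0 pos [419.9 -29.4 247.9] q6 -3.14 w 0.0856 gf 0.0 t 14.325
```

The tilt is gone (0.4°). On to the second steel post.

Request:
{"op": "step_arm", "data": {"rows": [[[-2,-20,0],10],[[-5,-40,0],20],[[-7,-60,0],30],[[-10,-80,0],40],[[-12,-100,0],50],[[-15,-120,0],60],[[-17,-145,0],70],[[-20,-172,0],80],[[-20,-172,0],90],[[-20,-172,0],90]]}}

```text
clock: 15.58
eef_pos: [0.4118, 0.1439, 0.2478]
tool_rot: [-0.683, 0.731, 0.002, -0.003]
ft_force: [0.6, -0.2, -0.1]
grip_width: 0.0855
grasp_force: 0.0
```

Run:
```python
from h import *
look('wrist',['post_a'])
plan(410.6,144,93,None)
```

```text
post_a 0.91 [253.0, 179.0] 985 zt 60.7 rect [410.2 143.5] [23.4 23. ] 85.2 col [88. 85. 82.]
shift [ -0.8   0.3 154.8] turn 0 cur yaw -93.9 pos [411.9 143.3 247.8] q6 -1.17 w 0.0853 gf 0.0 t 15.675
```

Request:
{"op": "step_arm", "data": {"rows": [[[-0.5,1.5,60],0],[[-0.5,1.5,110],0],[[-0.5,1.5,142],0],[[-0.5,1.5,155],0],[[-0.5,1.5,155],0]]}}

```text
clock: 16.3
eef_pos: [0.4095, 0.1435, 0.0927]
tool_rot: [-0.682, 0.732, 0.002, -0.003]
ft_force: [0.9, -1.5, 0.5]
grip_width: 0.0852
grasp_force: 0.0
```

Request:
{"op": "step_arm", "data": {"rows": [[[0,0,0],0],[[0,0,0],0],[[0,0,0],0],[[0,0,0],0],[[0,0,0],0],[[0,0,0],0]], "claw": 1}}

```text
clock: 17.05
eef_pos: [0.4101, 0.1439, 0.0937]
tool_rot: [-0.682, 0.732, 0.001, -0.002]
ft_force: [-0.6, 0.2, 6.3]
grip_width: 0.0232
grasp_force: 58.5
```

Run:
```python
from h import *
plan(565,-256.5,220,None)
```

```text
shift [ 388.5 -182.3 -126.9] turn 0 cur yaw -94.1 pos [410.1 143.9  93.7] q6 -1.16 w 0.0232 gf 58.49084258079529 t 17.05
```

Request:
{"op": "step_arm", "data": {"rows": [[[0,0,-15],0],[[0,0,-70],0],[[0,0,-127],0],[[50,-23,-127],0],[[100,-47,-127],0],[[150,-70,-127],0],[[200,-94,-127],0],[[250,-117,-127],0],[[300,-141,-127],0],[[350,-164,-127],0],[[388,-182,-127],0],[[388,-182,-127],0]]}}

```text
clock: 18.55
eef_pos: [0.5644, -0.259, 0.2175]
tool_rot: [-0.68, 0.733, 0.002, -0.003]
ft_force: [-0.8, 1.0, -2.5]
grip_width: 0.0231
grasp_force: 59.5
```

Run:
```python
from h import *
plan(565,-256.5,99.5,None)
look('wrist',['post_a','long_tray'])
```

```text
shift [ -2.7  -1.3 118. ] turn 0 cur yaw -94.3 pos [ 564.4 -259.   217.5] q6 -1.92 w 0.0231 gf 59.54150319099426 t 18.55
post_a 0.97 [394.0, 100.0] 2093 zt 60.7 rect [ 441.2 -322.7] [23.9 24.9] 86.0 col [122. 103.  18.]
post_a 0.7 [254.0, 261.0] 5319 zt 184.2 rect [ 564.2 -256.7] [25.3 24.3] 84.9 col [91. 88. 85.]
post_a 0.63 [172.0, 182.0] 1573 zt 64.4 rect [ 634.3 -270.4] [24.5 23.9] 64.7 col [101.  98.  95.]
long_tray 0.86 [218.0, 174.0] 12629 zt 17.8 rect [ 601.8 -262.4] [ 72.5 188.5] 77.2 col [75. 73. 72.]
```

Request:
{"op": "step_arm", "data": {"rows": [[[-2.5,-1,50],0],[[-2.5,-1,100],0],[[-2.5,-1,114],0],[[-2.5,-1,117],0],[[-2.5,-1,118],0],[[-2.5,-1,119],0],[[-2.5,-1,119],0]]}}

```text
clock: 19.58
eef_pos: [0.5654, -0.2541, 0.1015]
tool_rot: [-0.682, 0.732, 0.001, -0.002]
ft_force: [0.7, -0.2, -2.4]
grip_width: 0.0231
grasp_force: 59.5
```

Request:
{"op": "step_arm", "data": {"rows": [[[0,0,1],0],[[0,0,1],0]]}}

```text
clock: 19.82
eef_pos: [0.5647, -0.2538, 0.0993]
tool_rot: [-0.682, 0.732, 0.002, -0.003]
ft_force: [-0.5, -0.1, -3.1]
grip_width: 0.0232
grasp_force: 59.5
```

Request:
{"op": "step_arm", "data": {"rows": [[[0,0,1],0],[[0,0,2],0],[[0,0,2],0]]}}

```text
clock: 20.2
eef_pos: [0.5648, -0.2538, 0.0978]
tool_rot: [-0.682, 0.732, 0.002, -0.003]
ft_force: [-2.2, 0.1, 2.7]
grip_width: 0.0231
grasp_force: 60.0
```

Request:
{"op": "step_arm", "data": {"rows": [[[0,0,0],0],[[0,0,0],0],[[0,0,0],0],[[0,0,-10],0],[[0,0,-60],0],[[0,0,-110],0],[[0,0,-152],10],[[-30,48,-152],20],[[-60,96,-152],30],[[-90,144,-152],40],[[-101,161,-152],50],[[-101,161,-152],60]], "claw": -0.3}}

```text
clock: 21.7
eef_pos: [0.4109, -0.1405, 0.2513]
tool_rot: [-0.222, 0.975, 0.0, -0.003]
ft_force: [0.6, 0.3, 0.1]
grip_width: 0.0559
grasp_force: 0.0
```

Request:
{"op": "step_arm", "data": {"rows": [[[0,0,0],10],[[0,0,0],20],[[0,0,0],30],[[0,0,0],40],[[0,0,0],50],[[0,0,0],54],[[0,0,0],54]], "claw": -0.5}}

```text
clock: 22.58
eef_pos: [0.4125, -0.1415, 0.2508]
tool_rot: [0.242, 0.97, -0.001, -0.002]
ft_force: [-0.4, 0.4, 0.7]
grip_width: 0.0642
grasp_force: 0.0
```

Run:
```python
from h import *
look('wrist',['block_a','post_a','fork'],'w3')
plan(412,-141.5,78,152)
```

```text
block_a 0.77 [257.0, 175.0] 1262 zt 36.1 rect [ 411.7 -141.3] [29.2 39.9] 62.8 col [37. 36. 35.]
post_a 0.89 [235.0, 317.0] 473 zt 31.1 rect [ 557.6 -247.5] [21.9  7.9] 54.9 col [79. 76. 74.]
post_a 0.85 [128.0, 269.0] 823 zt 59.3 rect [ 434.3 -318.8] [19.1  7.8] 69.1 col [105.  87.  12.]
post_a 0.57 [63.0, 132.0] 1809 zt 60.5 rect [ 280.5 -286.8] [24.7 24.2] 47.5 col [125. 104.  14.]
fork 0.86 [384.0, 159.0] 1788 zt 12.7 rect [464.8  -2.2] [74.6 32.4] 67.9 col [49. 48. 46.]
shift [ -0.5   0.5 172.4] turn -0.0 cur yaw 152.0 pos [ 412.3 -141.5  250.4] q6 0.16 w 0.0637 gf 0.0 t 22.775
```

View pics/w3.png

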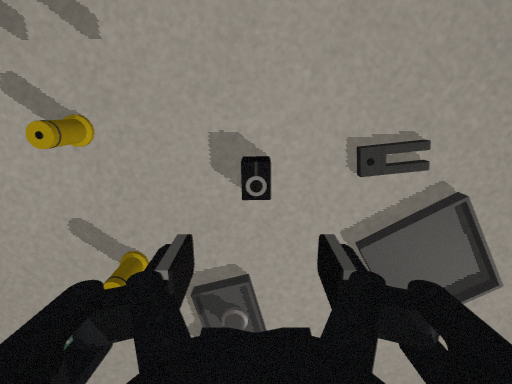

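The block sits squarely between the fingers at (256,178). The yellow posts are at (60,132) and (125,272), and the fork is at (392,158) with its prongs to the right. Gripping the block now.

Request:
{"op": "step_arm", "data": {"rows": [[[0,0,60],0],[[0,0,120],0],[[0,0,155],0],[[0,0,168],0],[[0,0,171],0],[[0,0,171],0]]}}

```text
clock: 23.52
eef_pos: [0.4123, -0.142, 0.0803]
tool_rot: [0.242, 0.97, -0.001, -0.002]
ft_force: [0.5, -0.1, 0.4]
grip_width: 0.0643
grasp_force: 0.0
```

Request:
{"op": "step_arm", "data": {"rows": [[[0,0,0],0],[[0,0,0],0],[[0,0,0],0],[[0,0,0],0],[[0,0,0],0]], "claw": 1}}

```text
clock: 24.15
eef_pos: [0.4121, -0.1419, 0.0803]
tool_rot: [0.242, 0.97, -0.001, -0.002]
ft_force: [0.1, -0.7, 6.6]
grip_width: 0.0295
grasp_force: 60.0
```

Run:
```python
from h import *
plan(603,-39,200,182)
```

```text
shift [-119.7  180.2 -120.6] turn -30.1 cur yaw 151.9 pos [ 412.1 -141.9   80.3] q6 0.16 w 0.0295 gf 60.00445783138275 t 24.15
```

Request:
{"op": "step_arm", "data": {"rows": [[[0,0,-15],0],[[0,0,-60],0],[[-28,47,-90],-6],[[-56,93,-90],-12],[[-85,140,-90],-18],[[-113,187,-90],-24],[[-132,218,-90],-30],[[-132,218,-90],-30],[[-132,218,-90],-30]]}}

```text
clock: 25.28
eef_pos: [0.6299, -0.0114, 0.1668]
tool_rot: [-0.017, 1.0, -0.0, -0.004]
ft_force: [-0.0, -0.1, -0.5]
grip_width: 0.029
grasp_force: 59.5
```

Run:
```python
from h import *
look('top',['square_tray','block_a','post_a'])
plan(631.5,-11,84.8,182)
```

```text
post_a 0.68 [322.0, 138.0] 96 zt 66.9 rect [ 635.5 -269.6] [21.4 24.6] 86.3 col [76. 74. 73.]
post_a 0.61 [335.0, 238.0] 55 zt 62.7 rect [ 279.  -284.2] [17.2 21.1] 80.4 col [112.  95.  42.]
post_a 0.49 [340.0, 195.0] 84 zt 61.5 rect [ 440.4 -321.2] [22.2 20.1] 42.5 col [107.  92.  47.]
shift [-2.1  1.1 83. ] turn -0.1 cur yaw -178.1 pos [630.  -12.1 167.8] q6 -0.05 w 0.0291 gf 59.53958809375763 t 25.475
```

Request:
{"op": "step_arm", "data": {"rows": [[[-2,1,45],0],[[-2,1,72],0],[[-2,1,79],0],[[-2,1,81],0],[[-2,1,82],0],[[-2,1,82],0]]}}

```text
clock: 26.22
eef_pos: [0.6331, -0.0103, 0.0869]
tool_rot: [-0.017, 1.0, -0.0, -0.002]
ft_force: [0.1, -0.0, -0.9]
grip_width: 0.0291
grasp_force: 59.6
```

Request:
{"op": "step_arm", "data": {"rows": [[[0,0,1],0],[[0,0,1],0]]}}

```text
clock: 26.48
eef_pos: [0.6324, -0.0103, 0.0848]
tool_rot: [-0.017, 1.0, -0.0, -0.003]
ft_force: [0.5, 0.0, -0.9]
grip_width: 0.0292
grasp_force: 59.6
```

Request:
{"op": "step_arm", "data": {"rows": [[[0,0,1],0],[[0,0,1.5],0],[[0,0,1.5],0]]}}

```text
clock: 26.85
eef_pos: [0.6324, -0.0103, 0.0844]
tool_rot: [-0.017, 1.0, -0.0, -0.003]
ft_force: [-2.1, 0.4, 6.1]
grip_width: 0.029
grasp_force: 60.6
```

Request:
{"op": "step_arm", "data": {"rows": [[[0,0,0],0],[[0,0,0],0],[[0,0,0],0],[[0,0,-10],0],[[0,0,-60],0],[[0,0,-110],0],[[0,0,-163],0]], "claw": -0.1}}

```text
clock: 27.72
eef_pos: [0.6331, -0.0102, 0.2481]
tool_rot: [-0.017, 1.0, -0.0, -0.003]
ft_force: [1.0, 0.1, 0.1]
grip_width: 0.047
grasp_force: 0.0
```

Request:
{"op": "step_arm", "data": {"rows": [[[34,37,0],6],[[67,75,0],12],[[100,112,0],18],[[133,150,0],24],[[166,187,0],30],[[200,225,0],36],[[233,262,0],40],[[266,298,0],44],[[266,298,0],44],[[266,298,0],44]], "claw": -0.5}}

```text
clock: 28.98
eef_pos: [0.3577, 0.2787, 0.2482]
tool_rot: [0.358, 0.934, -0.001, -0.002]
ft_force: [0.8, -0.1, 0.7]
grip_width: 0.0639
grasp_force: 0.0
```

Run:
```python
from h import *
look('wrist',['block_a','round_dish','square_tray','fork'],'w4')
plan(356.5,278.5,80,138)
```

```text
fork 0.68 [131.0, 369.0] 220 zt 13.2 rect [447.2 -22.4] [22.9 15.4] 68.7 col [35. 35. 33.]
shift [9.000e-01 1.000e-01 1.676e+02] turn -0.2 cur yaw 137.8 pos [358.2 277.9 247.6] q6 1.39 w 0.064 gf 0.0 t 29.225
```

View pics/w4.png

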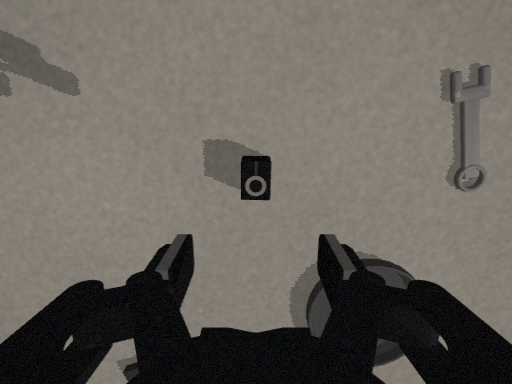

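The second block is at (256,178), centred and aligned just as the first was. Gripping it.

Request:
{"op": "step_arm", "data": {"rows": [[[0,0,60],0],[[0,0,120],0],[[0,0,155],0],[[0,0,165],0],[[0,0,168],0],[[0,0,168],0]]}}

```text
clock: 29.98
eef_pos: [0.3575, 0.2792, 0.0808]
tool_rot: [0.359, 0.933, -0.0, -0.002]
ft_force: [0.6, 0.7, 1.0]
grip_width: 0.0642
grasp_force: 0.0
```

Request:
{"op": "step_arm", "data": {"rows": [[[0,0,0],0],[[0,0,0],0],[[0,0,0],0],[[0,0,0],0],[[0,0,0],0]], "claw": 1}}

```text
clock: 30.6
eef_pos: [0.3571, 0.2791, 0.0808]
tool_rot: [0.359, 0.933, -0.0, -0.002]
ft_force: [0.1, -0.1, 6.3]
grip_width: 0.0294
grasp_force: 60.3
```

Run:
```python
from h import *
plan(575.5,-12,170,182)
```

```text
shift [-356.9  -70.   -90.4] turn -44.1 cur yaw 137.9 pos [357.1 279.1  80.8] q6 1.4 w 0.0294 gf 60.301069021224976 t 30.6
```

Request:
{"op": "step_arm", "data": {"rows": [[[0,0,-15],0],[[0,0,-60],0],[[-45,-9,-100],-6],[[-90,-18,-100],-12],[[-135,-27,-100],-18],[[-180,-36,-100],-24],[[-225,-45,-100],-30],[[-270,-54,-100],-36],[[-315,-62,-100],-40],[[-357,-70,-100],-44],[[-357,-70,-100],-44],[[-357,-70,-100],-44]]}}

```text
clock: 32.1
eef_pos: [0.5743, -0.0123, 0.1779]
tool_rot: [-0.017, 1.0, -0.0, -0.004]
ft_force: [-0.3, 0.2, -0.9]
grip_width: 0.0292
grasp_force: 59.5
```

Run:
```python
from h import *
look('wrist',['block_a'])
look('top',['square_tray','block_a'])
look('scene',['square_tray','block_a'])
plan(575.5,-12,86.8,182)
```

```text
block_a 0.75 [258.0, 256.0] 6618 zt 133.2 rect [573.6 -11.2] [41.  29.4] 1.7 col [39. 38. 37.]
square_tray 0.86 [238.0, 231.0] 1473 zt 15.5 rect [605.  -12.6] [131.5 125.9] 1.9 col [69. 68. 67.]
block_a 0.7 [232.0, 230.0] 233 zt 39.1 rect [634.1 -12.2] [41.7 28.6] 3.4 col [45. 43. 42.]
block_a 0.7 [232.0, 190.0] 183 zt 133.0 rect [579.6 -15.7] [36.3 25.8] 11.7 col [46. 44. 42.]
shift [-1.2 -0.  91.8] turn -0.0 cur yaw -178.0 pos [574.9 -11.9 178.6] q6 -0.05 w 0.0286 gf 59.52445149421692 t 32.5
```

Request:
{"op": "step_arm", "data": {"rows": [[[-1,0,50],0],[[-1,0,80],0],[[-1,0,89],0],[[-1,0,92],0],[[-1,0,93],0],[[-1,0,93],0]]}}

```text
clock: 33.25
eef_pos: [0.5764, -0.0126, 0.0867]
tool_rot: [-0.017, 1.0, -0.0, -0.002]
ft_force: [0.1, -0.5, -1.3]
grip_width: 0.0288
grasp_force: 59.5
```

Request:
{"op": "step_arm", "data": {"rows": [[[0,0,0.5],0],[[0,0,1],0],[[0,0,1],0]]}}

```text
clock: 33.62
eef_pos: [0.5757, -0.0126, 0.0848]
tool_rot: [-0.017, 1.0, -0.0, -0.003]
ft_force: [-1.2, -0.2, 2.0]
grip_width: 0.029
grasp_force: 59.8
```

Request:
{"op": "step_arm", "data": {"rows": [[[0,0,0],0],[[0,0,0],0],[[0,0,0],0],[[0,0,-10],0],[[0,0,-60],0],[[0,0,-110],-8],[[37,5,-150],-18],[[74,10,-150],-28],[[110,14,-150],-38],[[110,14,-150],-48],[[110,14,-150],-58],[[110,14,-150],-66]], "claw": -0.1}}

```text
clock: 35.12
eef_pos: [0.466, -0.0022, 0.2361]
tool_rot: [-0.561, 0.828, 0.001, -0.002]
ft_force: [-0.3, -0.6, -0.2]
grip_width: 0.047
grasp_force: 0.0
```

Request:
{"op": "step_arm", "data": {"rows": [[[0,0,0],0],[[0,0,0],0],[[0,0,0],0]], "claw": -0.4}}

```text
clock: 35.5
eef_pos: [0.4661, -0.0022, 0.2353]
tool_rot: [-0.558, 0.83, 0.001, -0.003]
ft_force: [-0.9, -0.1, 0.2]
grip_width: 0.0599
grasp_force: 0.0
```

Run:
```python
from h import *
look('wrist',['fork','block_a','square_tray'],'w5')
plan(464.8,-2.3,74,68)
```

```text
fork 0.75 [255.0, 169.0] 1704 zt 12.8 rect [464.7  -2.6] [73.2 31.7] 68.5 col [55. 54. 52.]
block_a 0.87 [151.0, 211.0] 1679 zt 39.9 rect [574.4 -12.7] [40.8 29.9] 1.7 col [35. 34. 34.]
block_a 0.65 [106.0, 232.0] 1708 zt 39.8 rect [631.6 -10.1] [40.9 30.2] 2.2 col [37. 36. 35.]
block_a 0.42 [22.0, 3.0] 569 zt 17.9 rect [ 596.  -225.9] [ 5.1 38.7] 70.2 col [55. 53. 52.]
square_tray 0.84 [133.0, 201.0] 10011 zt 17.5 rect [603.5 -10.2] [129.5 128.7] 1.7 col [66. 65. 63.]
shift [1.000e-01 2.000e-01 1.611e+02] turn -0.1 cur yaw -112.1 pos [466.   -2.2 235.1] q6 -1.19 w 0.0597 gf 0.0 t 35.7
```

View pics/w5.png

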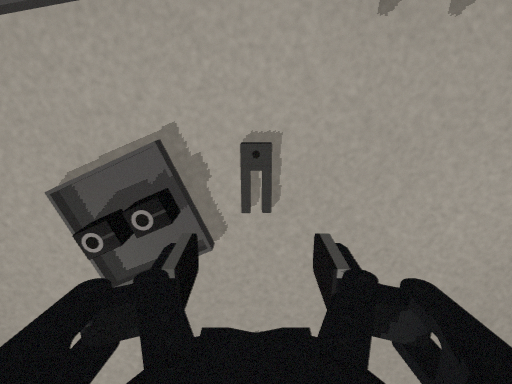

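The wrist view shows both blocks flat in the square tray at (92,242) and (143,220). The fork is centred and aligned at (256,177). Gripping the fork.

Request:
{"op": "step_arm", "data": {"rows": [[[0,0,60],0],[[0,0,120],0],[[0,0,150],0],[[0,0,158],0],[[0,0,161],0],[[0,0,161],0]]}}

```text
clock: 36.45
eef_pos: [0.4662, -0.0023, 0.0754]
tool_rot: [-0.559, 0.829, 0.001, -0.002]
ft_force: [0.7, 0.5, 0.4]
grip_width: 0.06
grasp_force: 0.0
```

Request:
{"op": "step_arm", "data": {"rows": [[[0,0,0],0],[[0,0,0],0],[[0,0,0],0],[[0,0,0],0],[[0,0,0],0]], "claw": 1}}

```text
clock: 37.08
eef_pos: [0.4659, -0.0023, 0.0755]
tool_rot: [-0.559, 0.829, 0.001, -0.002]
ft_force: [-0.8, -0.3, 5.5]
grip_width: 0.0301
grasp_force: 59.6
```

Run:
```python
from h import *
plan(580.5,262,150)
```

```text
shift [-287.8   -6.7  -75.2] turn 0 cur yaw -112.1 pos [465.9  -2.3  75.5] q6 -1.19 w 0.0301 gf 59.644948840141296 t 37.075
```

Request:
{"op": "step_arm", "data": {"rows": [[[0,0,-10],0],[[0,0,-50],0],[[-50,-1,-75],0],[[-100,-2,-75],0],[[-150,-4,-75],0],[[-200,-5,-75],0],[[-250,-6,-75],0],[[-287,-7,-75],0],[[-287,-7,-75],0],[[-287,-7,-75],0]]}}

```text
clock: 38.33
eef_pos: [0.5792, 0.2607, 0.148]
tool_rot: [-0.559, 0.829, 0.001, -0.004]
ft_force: [0.3, -1.0, -1.3]
grip_width: 0.03
grasp_force: 59.7
```

Run:
```python
from h import *
look('wrist',['fork'])
look('scene',['round_dish','fork'])
plan(581,261.5,81.5)
```

```text
fork 0.91 [253.0, 226.0] 6715 zt 85.3 rect [579.  259.7] [74.4 31.9] 67.7 col [55. 54. 52.]
round_dish 0.64 [337.0, 236.0] 1794 zt 14.7 rect [589.8 258.8] [145.6 133.6] 82.5 col [69. 67. 67.]
shift [-2.1 -1.  67. ] turn 0 cur yaw -112.1 pos [579.7 260.  148.5] q6 -0.76 w 0.0304 gf 59.67704951763153 t 38.575
```

Request:
{"op": "step_arm", "data": {"rows": [[[-2,-1,40],0],[[-2,-1,60],0],[[-2,-1,65],0],[[-2,-1,67],0],[[-2,-1,68],0],[[-2,-1,68],0]]}}

```text
clock: 39.33
eef_pos: [0.5816, 0.2628, 0.0811]
tool_rot: [-0.559, 0.829, 0.001, -0.002]
ft_force: [0.2, 0.3, -0.7]
grip_width: 0.0301
grasp_force: 59.7
```

Request:
{"op": "step_arm", "data": {"rows": [[[0,0,0.5],0],[[0,0,1],0],[[0,0,1],0]]}}

```text
clock: 39.7
eef_pos: [0.5812, 0.2626, 0.0796]
tool_rot: [-0.559, 0.829, 0.001, -0.003]
ft_force: [0.6, -0.9, 2.0]
grip_width: 0.0302
grasp_force: 59.9
```

Contact. I'll release, rise and check.

Request:
{"op": "step_arm", "data": {"rows": [[[0,0,0],0],[[0,0,0],0],[[0,0,0],0],[[0,0,-10],0],[[0,0,-60],0],[[0,0,-110],0],[[30,0,-160],0],[[80,0,-180],0],[[130,0,-180],0],[[150,0,-180],0],[[150,0,-180],0]], "claw": -0.1}}

```text
clock: 41.08
eef_pos: [0.5257, 0.1228, 0.2604]
tool_rot: [-0.558, 0.83, 0.001, -0.002]
ft_force: [-0.5, 0.8, -0.2]
grip_width: 0.0469
grasp_force: 0.0
```

Run:
```python
from h import *
look('scene',['post_a','block_a','fork','circuit_board','wrench','round_dish'])
img,_=bot.camera('scene'); save('end',cv2.resize(img[110:280,60:450],(800,349),interpolation=cv2.INTER_CUBIC))
print(bot.get_obs()['ft_force'],bot.get_obs()['clock'])
```

```text
post_a 0.61 [148.0, 174.0] 168 zt 58.4 rect [ 444.2 -325.9] [24.7 24.1] 62.0 col [145. 119.  18.]
post_a 0.57 [154.0, 201.0] 184 zt 63.0 rect [ 566.7 -254.6] [23.9 20.1] 0.8 col [106. 101. 100.]
post_a 0.57 [174.0, 143.0] 127 zt 58.5 rect [ 283.  -289.4] [24.2 21.3] 61.4 col [146. 119.  19.]
post_a 0.47 [138.0, 217.0] 233 zt 62.9 rect [ 637.4 -274.6] [24.7 23.5] 84.8 col [103.  99.  98.]
post_a 0.38 [238.0, 231.0] 1487 zt 16.4 rect [605.2 -13.8] [131.4 128.9] 1.7 col [71. 69. 68.]
block_a 0.77 [235.0, 214.0] 181 zt 39.3 rect [576.9 -15.2] [40.8 29.5] 0.4 col [48. 46. 44.]
block_a 0.68 [232.0, 228.0] 244 zt 39.1 rect [633.8 -12.8] [43.5 29.6] 2.2 col [45. 43. 42.]
fork 0.69 [335.0, 233.0] 322 zt 15.8 rect [583.1 258.3] [72.9 34.9] 70.1 col [54. 53. 52.]
circuit_board 0.53 [101.0, 184.0] 192 zt 14.5 rect [ 505.7 -462.9] [68.7 44. ] 13.1 col [47. 66. 52.]
wrench 0.8 [415.0, 215.0] 205 zt 7.4 rect [477.1 470.1] [ 32.9 122.7] 57.8 col [109. 104. 103.]
round_dish 0.63 [337.0, 239.0] 1691 zt 15.5 rect [582.5 259.4] [147.3 147.1] 65.0 col [69. 67. 67.]
[-0.69926411 -0.92533252 -0.0419047 ] 41.475
```

View pics/end.png

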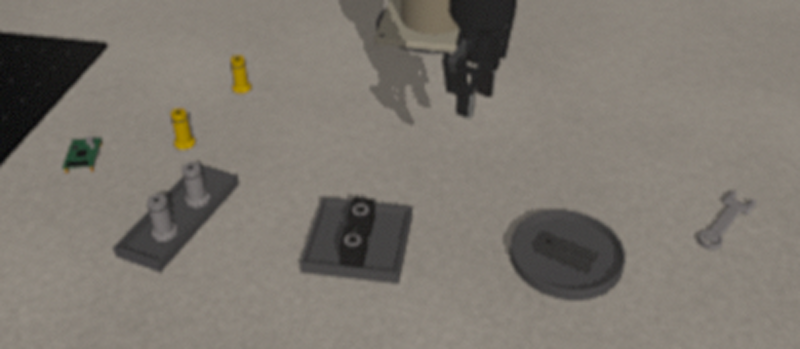

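The end view shows the posts upright in the long tray at (160,215) and (195,185). The blocks are in the square tray at (355,212) and (352,245), and the fork is flat in the dish at (566,250). The yellow posts, board and wrench have not moved. Handing in.

```bash
python3 -c "
from workcell import bot
print(bot.job_done())"
```

```text
the job is handed in; nothing more can be done
None
```

I handed the job in at about 41 s: both steel posts stand in the long tray, both blocks are in the square tray, the fork lies in the dish, and the board, wrench and yellow look-alikes were not moved.

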